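Press the divider comb home in the herb keeper

TASK

Lift the orange divider comb off its aluminium cradle and lower it into the cream slotted block of the green herb keeper so that each of its five teeth goes into its own slot, then press it gently down until it is fully home, its bar flush on the block, and let go. The plastic cracks easily, so never lean hard on it, and leave the blue ramekin, the clear lid and the spoon where they lie.

Things in the scene. Friction and masses are not known exactly. Their poses are not given: they have to be found in the camera images.
- comb: Loose orange plastic comb, 70 g. Bar 124 (x) x 12 (y) x 12 mm (z); grip tab mid-bar, 36 (x) x 12 (y) mm, up to 42 mm above the bar's underside. Five flat teeth 5 (x) x 10 (y) mm hang 30 mm below it at x = -36, -18, 0, 18, 36 mm. Origin: centre of the bar's underside; x along the bar, z up. Starts upright, bar ends on the cradle. Fits the keeper either way round.
- cradle: Aluminium cradle fixed to the counter, 136 (x) x 40 (y) mm; two end blocks 40 mm high carry the ends of the comb's bar between lips 6 mm higher, so the comb's origin starts 40 mm above the cradle's. Origin: centre of its underside, x along its length.
- keeper: Green open tray of the herb keeper, fixed, 190 (x) x 100 (y) x 46 mm (z). Origin: centre of its underside, z up. Fully home: the bar's underside on the block, the comb's origin 58 mm above this one once the load is off. More than 25 N of contact between comb and keeper, the cheeks' sideways pinch of some 6 N included, breaks it.
- ramekin_b: Blue ceramic ramekin, 80 mm wide, 45 mm high, on the counter. Origin: centre of its underside. Not to be disturbed.
- keeper_lid: Clear plastic lid of the keeper lying open side up, 190 x 100 x 60 mm. Origin: centre of its underside. Not to be disturbed.
- teaspoon: Steel spoon 140 mm long lying on the counter, its origin near the middle of its length. Not to be disturbed.
- deck (a point): Point 58 mm above the keeper's origin, level with the top of the cream block: 110 (x) x 44 (y) x 12 mm, five slots 7 (x) x 14 (y) mm through it, pitch 18 mm in x, middle slot at its centre. The block is centred in y but parked up to 7 mm either way of this point along the keeper's x, different each time, not measured: find it by feel. It does not slide under loads below 40 N.
- pinch (a point): Point 12 mm below deck. The block is sprung: it starts to sink at 2 N, then 1 mm per N, to 16 mm (18 N), then rigid; it rises when let off. Below its middle slot two sprung cheeks pinch the middle tooth in y from 12 mm of insertion on: the comb does not drop home by itself; pushing it past them takes about 3 to 8 N and they then hold it.
Things that resemble listed ones, but are neither listed nor needed, are in the scene too. There is more than one size of the comb; the one meant has the size given above.

How it is judged:
On the way, in this order (a step that is already met when the one before it is completed fails the run):
1. the comb is lifted clear of the cradle, 15 mm or more above its place there (z of comb in the frame of cradle above 0.055 m), for 0.1 s.
2. every tooth is well into its slot (the comb within 12 mm of home height), the comb being along the block and upright (z of comb in the frame of keeper below 0.07 m and horizontal distance between comb and keeper below 0.012 m and angle between the x axis of comb and the x axis of keeper, either way round below 0.12 rad and angle between comb's own z axis and vertical below 0.12 rad), for 0.1 s.
At the end, for the whole second after the job is handed in: The comb, released and at rest, is fully home in the keeper: its origin 58 mm above the keeper's origin (55.5 to 60.5), within 12 mm of the keeper's centre in plan, along the keeper within 0.1 rad and upright within 0.05 rad (z of comb in the frame of keeper between 0.0555 and 0.0605 m and horizontal distance between comb and keeper below 0.012 m and angle between the x axis of comb and the x axis of keeper, either way round below 0.1 rad and angle between comb's own z axis and vertical below 0.05 rad and linear speed of comb below 0.02 m/s and contact force between comb and the fingers below 0.1 N); the robot touches nothing.
It fails at once if more than 25 N between the comb and the keeper (contact force between comb and keeper above 25 N).
It fails at once if the arm or fingers push on the keeper or its block with more than 15 N (contact force between any of the fingers, the arm and keeper above 15 N).
It fails at once if the blue ramekin, the clear lid or the spoon is moved by more than 25 mm (distance of any of ramekin_b, keeper_lid, teaspoon from where it was at the start of the episode above 0.025 m).
It also fails if it takes over 67 s, if anything falls off the work surface, if the arm or the gripper's body presses on something with over 40 N, if the wrist force passes 120 N, or if a joint passes its speed limit or range.

ROBOT

A 6-joint arm with a two-finger parallel gripper is mounted at the origin on the work surface. World frame = base frame: x ahead of the robot, y to its left, z up, the work surface at z = 0. Lengths are in m, angles in rad, forces in N, time in s.
With the tool pointing down it reaches from about 0.25 to 0.775 m from the base axis. Payload 4 kg.
Tool frame: the origin (TCP) lies at the very end of the fingers, on their centre line; the grasp point (between the pads) lies 19 mm behind it; x points along the fingers, y is the direction in which the jaws open and shut, and the axes are right-handed (so a half turn about x gives the same grasp; the last joint's range is limited). The gripper opens to 94 mm and grips with 3 to 60 N. Pads are 16 mm wide; open, the fingers measure 119 mm over their backs; the gripper's body (75 mm by 177 mm) begins 78 mm behind the grasp point.
Start: joints at [-1.367, 0.087, 1.371, -0, 1.684, -0.103], TCP at [0.166, -0.524, 0.168] pointing down, gripper open.
Joint ranges: [-3.1, 3.1], [-0.76, 2.03], [0.27, 2.55], [-1.08, 4.22], [0.17, 2.65], [-2.57, 2.57]. Speed limits (rad/s): [2.79, 2.79, 3.14, 3.14, 3.14, 3.14].

INTERFACE

Orientations are given as [roll, pitch, yaw] about the fixed x, y, z axes, in that order (R = Rz(yaw) Ry(pitch) Rx(roll)).
In Python, from bench import robot gives the robot as it stands.
- The arm moves only by the tool carry_out, never from a script. Its argument "targets" is a list of rows, each a list of 5 numbers: the closure, from 0 (fully open) to 1 (shut), then the shift along the tool's x, y, z in cm, then the turn about the tool's x in degrees. In form: [[fingers, tx, ty, tz, turn], ...]. A call has 1 to 20 rows; each row shifts and turns the commanded pose from where the row before left it, along the tool's axes as they then stand; what a row does not reach is not made up. A row lasts 1/10 s, in which the tool goes at most 50 mm and 8.59 degrees, less where a joint would pass 70% of its speed; a pose out of reach is approached as far as the arm can. A call is refused whole if a number of a shift passes 5 or a number of a turn 8.59, either way. A call with a gripper value outside its range is refused whole. The fingers move at their own pace and stop on an object; the grip force is fixed at half the most. Time passes only in rows, so rows that do not move let the fingers close. It gives the time, the measured TCP pose, the force and the opening at its end, in the units of the state.
- robot.get_obs(): the state, without advancing time (a new reading comes with each control period).
- robot.snapshot(name): name is "scene" or "top"; returns a dict with "image" (420x560x3 uint8, red, green, blue), "camera_matrix" (3x3 intrinsics, pixels), "pose" (4x4, takes a point from camera to world coordinates). Camera axes: x right, y up, looking along -z (the intrinsics and any distortion apply to the point x, -y, -z); pixel columns grow to the right and rows downward; lengths in m; the calibration is good to about 2 mm. A picture is of the moment at which its call begins. There is no depth.
- robot.close_job(): hands the job in, once; it reports no verdict.
The state is a dict: "time": time; "joint_positions": joint angles; "qvel": joint speeds; "joint_torque": joint torques, N m; "tool_pos": TCP position; "ee_rot": TCP orientation; "wrist_force": force on the tool from outside, world axes, zero at the start; "wrist_torque": the same for the moment, N m; "width": finger opening in m.
Only numpy, scipy, OpenCV 4.12 (cv2) and the standard library are available. Lean on these libraries where they do the work, as an engineer would, in place of code of your own. Each camera call takes 0.05 s, during which the arm holds its last target. There are 200 camera calls.

## Working session

There is one attempt and no reset: what is moved stays moved. The work goes in short steps, Python scripts to look and compute and a tool call to move; the robot and the scene stay as the last step left them, time stands still between calls to the robot, and variables do not carry over. Pictures are saved under pics/ and viewed, about 8 in all and at most 12, crops included, and the job is handed in when it is done.

Besides the shell and the picture viewer there is one more tool, called after ">>>" by a JSON object that holds its "method" and its "body". carry_out: Moves the arm, as the interface text tells. Its arguments: {"type":"object","properties":{"targets":{"type":"array","items":{"type":"array","items":{"type":"number"}}}},"required":["targets"]}

```bash
mkdir -p pics; ls; python3 - <<'E'
from bench import robot
import cv2,numpy as np,pickle
o=robot.get_obs(); print(o)
for n in("scene","top"):
    s=robot.snapshot(n); pickle.dump(s,open(n+".pkl","wb")); cv2.imwrite(f"pics/{n}0.png",s["image"][:,:,::-1]); print(n,s["camera_matrix"],s["pose"].round(4))
E
```

```text
pics
{'time': 0.0, 'joint_positions': array([-1.36710036e+00,  8.79528799e-02,  1.37226221e+00, -2.93079380e-05,
        1.68360252e+00, -1.03070051e-01]), 'qvel': array([-2.01077823e-03, -2.07783479e-04,  2.67193465e-04,  3.11061900e-04,
        2.60899497e-05, -7.05065917e-04]), 'joint_torque': array([-7.57675070e-05, -3.40178275e+01, -3.02432942e+01,  7.18917092e-02,
        3.28360533e-02, -1.62543643e-04]), 'tool_pos': array([ 0.16595764, -0.52369235,  0.16700141]), 'ee_rot': array([-1.6607752 ,  1.56857118,  1.7875802 ]), 'wrist_force': array([-0.38529417,  1.19586907, -0.39240678]), 'wrist_torque': array([-0.05776074, -0.0237045 ,  0.05589159]), 'width': 0.09402393074366505}
scene [[390.99861924   0.         286.68299459]
 [  0.         390.99861924 205.15424916]
 [  0.           0.           1.        ]] [[-0.8668 -0.3899  0.311   0.923 ]
 [ 0.4987 -0.6816  0.5354  0.5378]
 [ 0.0032  0.6192  0.7852  0.8181]
 [ 0.      0.      0.      1.    ]]
top [[408.19098697   0.         274.55608539]
 [  0.         408.19098697 204.57779431]
 [  0.           0.           1.        ]] [[-0.0147  0.9955 -0.0933  0.4866]
 [-0.9999 -0.0153 -0.0058  0.0149]
 [-0.0072  0.0932  0.9956  1.2447]
 [ 0.      0.      0.      1.    ]]
```

```bash
ls pics
```

```text
scene0.png
top0.png
```

View pics/top0.png

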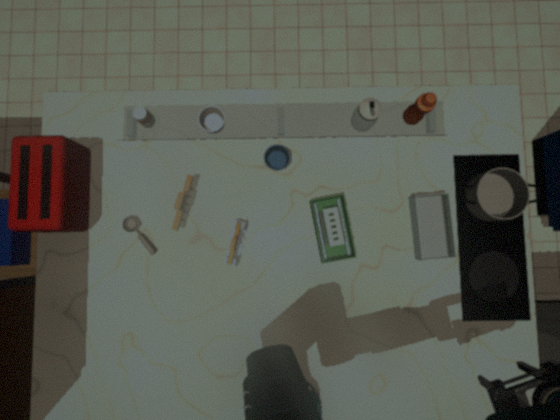

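View pics/scene0.png

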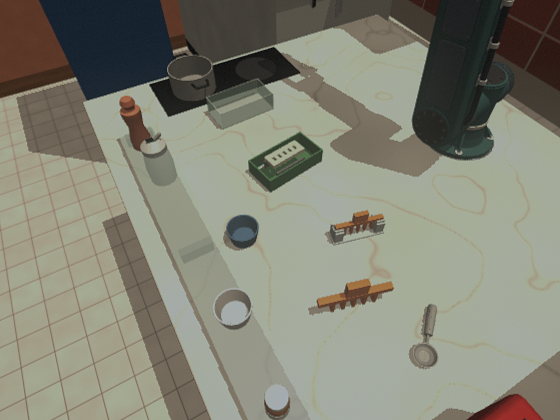

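Top view: there are two orange combs, one at about (185,202) and a smaller one at about (238,241) on a metal cradle. The keeper is at (333,228), lid (432,225), ramekin (278,157) and spoon (140,233). In the scene view the combs are at (355,295) and (357,225).

Next I measure the candidates and take a close crop.

```bash
cat >h.py <<'E'
import cv2,numpy as np
def ray(s,px):
    K=s["camera_matrix"];T=s["pose"];px=np.atleast_2d(px)
    d=np.c_[(px[:,0]-K[0,2])/K[0,0],-(px[:,1]-K[1,2])/K[1,1],-np.ones(len(px))]@T[:3,:3].T
    return T[:3,3],d
def onz(s,px,z):
    o,d=ray(s,px); return o+d*((z-o[2])/d[:,2])[:,None]
def proj(s,P):
    T=s["pose"];K=s["camera_matrix"];p=(np.atleast_2d(P)-T[:3,3])@T[:3,:3]
    return np.c_[K[0,0]*p[:,0]/-p[:,2]+K[0,2],K[1,1]*p[:,1]/p[:,2]+K[1,2]]
def comps(m,amin=40):
    n,l,st,c=cv2.connectedComponentsWithStats(m.astype(np.uint8))
    return [(st[i],c[i],l==i) for i in range(1,n) if st[i,4]>=amin]
E
python3 - <<'E'
import pickle; from h import *
for n in("top","scene"):
    s=pickle.load(open(n+".pkl","rb")); hsv=cv2.cvtColor(s["image"],cv2.COLOR_RGB2HSV)
    for nm,lo,hi,z in(("orange",(5,110,60),(20,255,255),.052),("green",(40,90,20),(85,255,255),.046)):
        for st,c,m in comps(cv2.inRange(hsv,lo,hi),60):
            ys,xs=np.nonzero(m); W=onz(s,np.c_[xs,ys],z)[:,:2].astype(np.float32)
            print(n,nm,st,c.round(1),cv2.minAreaRect(W))
t=pickle.load(open("top.pkl","rb"))["image"][:,:,::-1]; sc=pickle.load(open("scene.pkl","rb"))["image"][:,:,::-1]
g=lambda im,x,y,w,h,W,H:np.clip(cv2.resize(im[y:y+h,x:x+w],(W,H),interpolation=cv2.INTER_CUBIC).astype(float)*1.6,0,255)
a=np.hstack([g(t,160,165,100,110,300,330),g(t,300,185,65,85,250,330),])
b=g(sc,300,195,110,130,250,330)
cv2.imwrite("pics/crop1.png",np.hstack([a,b]))
E
```

```text
top orange [416  93  20  19 290] [426.1 101.8] ((0.9001959562301636, -0.43532201647758484), (0.05741824209690094, 0.055491890758275986), 89.00291442871094)
top orange [  0 185  10  13  70] [  4.9 192.5] ((0.6501447558403015, 0.820030927658081), (0.03582876920700073, 0.026707060635089874), 2.6441969871520996)
top orange [  0 232  37  46 440] [ 22.4 263.5] ((0.4640035331249237, 0.7712662220001221), (0.10154647380113602, 0.1301381140947342), 89.24903869628906)
scene orange [   0    0   75   94 4821] [28. 46.] ((1.043694019317627, -1.1777970790863037), (0.718288004398346, 0.22631704807281494), 84.46406555175781)
scene orange [160   0  25  40 625] [172.5  18.1] ((0.5365139245986938, -1.0410093069076538), (0.33774036169052124, 0.06894071400165558), 77.40045928955078)
scene orange [171  38  16  11 101] [178.4  43.2] ((0.5864615440368652, -0.8439865112304688), (0.055403005331754684, 0.057852525264024734), 85.93606567382812)
scene orange [120  96  30  54 746] [133.4 119.8] ((0.85564124584198, -0.49557045102119446), (0.26338693499565125, 0.05657779425382614), 87.91362762451172)
scene orange [335 211  49  24 416] [359.7 220.8] ((0.4919665455818176, 0.14438337087631226), (0.050943098962306976, 0.12419658899307251), 78.60686492919922)
scene orange [317 279  76  32 968] [355.4 293.2] ((0.611419677734375, 0.2931143641471863), (0.051848843693733215, 0.1679835319519043), 73.95604705810547)
scene orange [266 403  23  13  71] [278.3 411. ] ((0.8631664514541626, 0.40621858835220337), (0.01683974638581276, 0.03952525183558464), 67.19738006591797)[ WARN:0@0.109] global loadsave.cpp:1063 imwrite_ Unsupported depth image for selected encoder is fallbacked to CV_8U.
```

View pics/crop1.png

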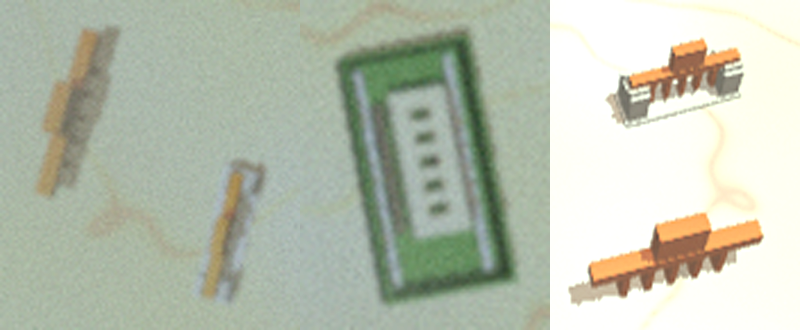

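Crop: the candidates are the large comb (top 185,202 / scene 355,295, 168 mm long, no cradle) and the one on the cradle (top 238,241 / scene 358,222, 124 mm long). I choose the second. The keeper's block and its five slots are also visible.

```bash
python3 - <<'E'
import pickle; from h import *
t=pickle.load(open("top.pkl","rb")); im=t["image"]; hsv=cv2.cvtColor(im,cv2.COLOR_RGB2HSV)
print(hsv[200:206,183:187].reshape(-1,3)[:6].tolist(), hsv[241,232:246].tolist()); print(hsv[228,305:360:2].tolist())
for nm,lo,hi,z in(("orange",(5,70,40),(22,255,255),.052),("green",(50,90,20),(90,255,255),.046),("greenlo",(40,70,20),(90,255,255),.046)):
    for st,c,m in comps(cv2.inRange(hsv,lo,hi),40):
        if not(170<c[0]<360 and 170<c[1]<280): continue
        ys,xs=np.nonzero(m); print(nm,st,c.round(1))
        c8=cv2.findContours(m.astype(np.uint8),0,1)[0][0][:,0].astype(float)
        W=onz(t,c8,z)[:,:2].astype(np.float32); r=cv2.minAreaRect(W); print(r)
        if nm=="orange":
            P=onz(t,np.c_[xs,ys],z)[:,:2]; u,sv,vt=np.linalg.svd(P-P.mean(0)); print(P.mean(0),np.degrees(np.arctan2(vt[0,1],vt[0,0])))
# slots: bright block, dark holes
x0,y0,x1,y1=318,198,350,258
g=cv2.GaussianBlur(cv2.cvtColor(im,cv2.COLOR_RGB2GRAY),(0,0),.7)
print(g[204:254,333].tolist())
for st,c,m in comps((hsv[...,1]<45)&(g>60)&(np.indices(g.shape)[1]>320)&(np.indices(g.shape)[1]<346)&(np.indices(g.shape)[0]>200)&(np.indices(g.shape)[0]<255),60): print("block",st,c)
E
```

```text
[[15, 33, 77], [23, 41, 75], [25, 41, 80], [25, 37, 82], [20, 30, 76], [30, 36, 70]] [[22, 91, 107], [22, 117, 105], [22, 102, 107], [21, 104, 86], [13, 54, 85], [35, 38, 81], [26, 23, 88], [21, 21, 87], [25, 18, 87], [68, 11, 96], [90, 10, 104], [75, 23, 113], [74, 24, 117], [56, 18, 114]]
[[69, 15, 117], [69, 15, 117], [68, 18, 112], [60, 22, 116], [64, 19, 109], [66, 53, 67], [59, 70, 76], [98, 30, 101], [72, 17, 75], [35, 23, 68], [49, 56, 78], [73, 21, 111], [83, 18, 116], [67, 23, 101], [56, 17, 103], [60, 17, 105], [71, 18, 115], [69, 22, 117], [68, 10, 99], [60, 6, 90], [69, 54, 94], [58, 84, 58], [55, 73, 63], [50, 35, 108], [49, 31, 114], [47, 31, 116], [49, 30, 118], [52, 32, 119]]
orange [173 175  19  54 241] [181.3 200.6]
((0.6123857498168945, 0.29910582304000854), (0.02531048096716404, 0.16189724206924438), 73.83908081054688)
[0.6143961  0.29616385] 164.00006523260686
orange [232 223   9  20  81] [236.2 232.8]
((0.5179799199104309, 0.13454169034957886), (0.013334848918020725, 0.05956169590353966), 72.4964599609375)
[0.51726834 0.13507799] 163.62719808541428
greenlo [311 194  44  59 409] [335.1 210.8]
((0.5348870158195496, -0.14716604351997375), (0.17378106713294983, 0.09737985581159592), 9.798200607299805)
greenlo [326 245  26  14 202] [336.6 251.2]
((0.4587133526802063, -0.16235919296741486), (0.07256204634904861, 0.037657931447029114), 89.16079711914062)
[67, 63, 70, 87, 104, 111, 113, 110, 102, 92, 88, 95, 105, 107, 98, 83, 76, 86, 101, 107, 100, 84, 71, 78, 96, 107, 106, 94, 80, 80, 93, 106, 110, 106, 98, 96, 102, 108, 111, 112, 111, 103, 91, 83, 79, 79, 80, 79, 79, 81]
block [321 201  25  54 883] [332.56738392 227.0792752 ]
```

```bash
cat >m.py <<'E'
import pickle,sys; from h import *
def avg(n,k):
    from bench import robot
    S=[robot.snapshot(n) for _ in range(k)]; s=S[0]; s["image"]=np.mean([x["image"] for x in S],0); return s
E
python3 - <<'E'
from m import *
A={n:avg(n,6) for n in("top","scene")}; pickle.dump(A,open("avg.pkl","wb"))
def lab(s): return cv2.cvtColor((s["image"]/255).astype(np.float32),cv2.COLOR_RGB2Lab)
t=A["top"];L=lab(t)
I=np.indices(L.shape[:2])
def rect(s,m,z,nm):
    c8=np.vstack([c[:,0] for c in cv2.findContours(m.astype(np.uint8),0,1)[0]]).astype(float)
    r=cv2.minAreaRect(onz(s,c8,z)[:,:2].astype(np.float32)); print(nm,np.round(r[0],4),np.round(r[1],4),round(r[2],1)); return c8
G=(L[...,1]<-9)&(I[1]>300)&(I[1]<365)&(I[0]>185)&(I[0]<270)
rect(t,G,.046,"keeper top")
s=A["scene"];Ls=lab(s);Is=np.indices(Ls.shape[:2])
Gs=(Ls[...,1]<-9)&(Is[1]>235)&(Is[1]<330)&(Is[0]>125)&(Is[0]<195)
rect(s,Gs,.046,"keeper scene(z46)")
O=(L[...,1]>6)&(L[...,2]>15)&(I[1]>220)&(I[1]<255)&(I[0]>210)&(I[0]<270)
print("b profile rows");
P=[]
for r in range(216,268):
    w=np.clip(L[r,225:252,2]-8,0,None)*(L[r,225:252,0]>25); 
    if w.max()>8: P.append((np.sum(w*np.arange(225,252))/w.sum(),r,w.max().round(),w.sum().round()))
print(np.round(P,1).tolist())
up=lambda im,x,y,w,h,k,gain:np.clip(cv2.resize(im[y:y+h,x:x+w,::-1],None,fx=k,fy=k,interpolation=cv2.INTER_CUBIC)*gain,0,255)
a=up(t["image"],218,210,40,60,8,1.6);b=up(s["image"],325,203,68,48,7,1.1)
H=480;b=np.vstack([b,np.zeros((H-b.shape[0],b.shape[1],3))]);cv2.imwrite("pics/crop2.png",np.hstack([a,b])[:, :796].astype(np.uint8))
# slots along block axis
sl=[]
g=L[...,0]
m=(g<g[200:255,322:345].max()*.80)&(I[1]>326)&(I[1]<341)&(I[0]>208)&(I[0]<250)
for st,c,mm in comps(m,3):
    w=np.where(mm,g.max()-g,0); print("slot",st,c.round(1),onz(t,c,.058)[0].round(4))
E
```

```text
keeper top [ 0.5267 -0.1478] [0.1895 0.1009] 9.8
keeper scene(z46) [ 0.5307 -0.1461] [0.1911 0.1014] 9.6
b profile rows
[[238.4, 223.0, 11.0, 30.0], [238.4, 224.0, 15.0, 47.0], [238.1, 225.0, 15.0, 45.0], [237.8, 226.0, 15.0, 44.0], [237.6, 227.0, 15.0, 46.0], [237.5, 228.0, 15.0, 47.0], [237.3, 229.0, 14.0, 45.0], [237.1, 230.0, 15.0, 45.0], [237.0, 231.0, 15.0, 48.0], [236.7, 232.0, 14.0, 45.0], [236.4, 233.0, 14.0, 42.0], [236.1, 234.0, 13.0, 38.0], [235.8, 235.0, 9.0, 28.0], [234.7, 237.0, 9.0, 28.0], [234.0, 238.0, 12.0, 40.0], [233.9, 239.0, 13.0, 43.0], [233.6, 240.0, 13.0, 43.0], [233.3, 241.0, 13.0, 40.0], [233.0, 242.0, 13.0, 42.0], [232.9, 243.0, 12.0, 41.0], [232.6, 244.0, 12.0, 39.0], [232.3, 245.0, 12.0, 38.0], [232.0, 246.0, 12.0, 42.0], [231.9, 247.0, 13.0, 41.0], [232.0, 248.0, 12.0, 37.0], [232.1, 249.0, 11.0, 33.0], [232.1, 250.0, 12.0, 35.0], [232.0, 251.0, 12.0, 37.0], [231.8, 252.0, 11.0, 37.0], [231.5, 253.0, 12.0, 36.0], [231.2, 254.0, 12.0, 35.0], [231.0, 255.0, 11.0, 36.0], [230.7, 256.0, 12.0, 38.0], [230.4, 257.0, 11.0, 34.0], [230.2, 258.0, 10.0, 31.0], [229.9, 259.0, 11.0, 33.0], [229.7, 260.0, 11.0, 33.0], [229.4, 261.0, 10.0, 32.0], [229.2, 262.0, 10.0, 30.0]]
slot [338 209   3  14  23] [339.3 214.5] [ 0.5658 -0.1662  0.058 ]
slot [329 213   5   3  13] [331. 214.] [ 0.5677 -0.142   0.058 ]
slot [330 219   5   3  14] [332.1 220.1] [ 0.55   -0.1449  0.058 ]
slot [331 225   5   3  14] [333.1 226.1] [ 0.5325 -0.1473  0.058 ]
slot [332 231   5   3  12] [334.4 232.2] [ 0.5148 -0.1505  0.058 ]
slot [327 234  14  16  73] [332.  245.7] [ 0.476  -0.1425  0.058 ]
slot [334 237   5   3  12] [335.8 238.1] [ 0.4977 -0.1541  0.058 ]
```

View pics/crop2.png

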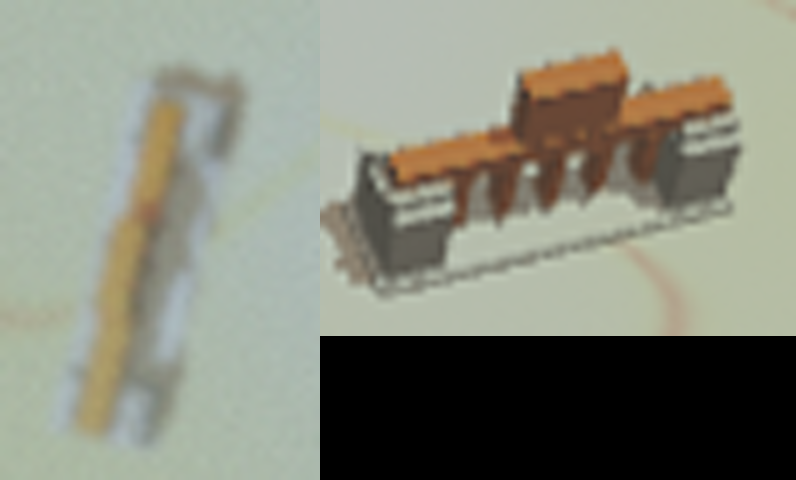

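```bash
cat >>m.py <<'E'
from scipy.spatial.transform import Rotation as Ro
def go(p,yaw,o=None):
    """shift in tool axes (cm) to TCP p and turn (deg) so tool y lies along yaw (deg, mod 180)"""
    from bench import robot
    o=o or robot.get_obs(); R=Ro.from_euler("xyz",o["ee_rot"]).as_matrix()
    d=R.T@(np.array(p)-o["tool_pos"])*100; e=(np.radians(yaw)-np.arctan2(R[1,1],R[0,1]))
    e=-np.degrees(e); e=(e+90)%180-90   # tool x points down: +turn = -yaw
    print("t",round(o["time"],2),"tcp",o["tool_pos"].round(4),"toolx",R[:,0].round(3),"tooly yaw",np.degrees(np.arctan2(R[1,1],R[0,1])).round(2),"F",o["wrist_force"].round(2),"w",o["width"].round(4),"q6",o["joint_positions"][5].round(2))
    print("shift cm",d.round(2),"turn",round(e,2))
E
python3 - <<'E'
from m import *
A=pickle.load(open("avg.pkl","rb")); t,s=A["top"],A["scene"]
cv=lambda u,v:[325+(u-320+.5)/7-.5,203+(v+.5)/7-.5]
bar=np.array([cv(388,160),cv(401,182),cv(733,103),cv(721,80)]); W=onz(s,bar,.052); print("scene bar",W.round(4)[:,:2].tolist(),W.mean(0))
tab=np.array([cv(521,78),cv(529,97),cv(628,76),cv(617,52)]); W=onz(s,tab,.082); print("scene tab",W.mean(0))
b=np.array([[238.5,222.7],[229.1,263.2]]);W=onz(t,b,.052);print("top bar",W,W.mean(0),np.linalg.norm(W[1]-W[0]))
for n,p in(("topbarR",[[238.1,225],[236.4,233]]),("topbarL",[[232.0,251],[229.7,260]])):
  print(n,onz(t,p,.052).tolist())
print("top tab",onz(t,[[233.1,242.2]],.082))
f=onz(t,[[238.1,225],[229.4,261]],.052);d=f[1]-f[0];print("yaw",np.degrees(np.arctan2(d[1],d[0])))
L=onz(s,[cv(394,171),cv(727,91)],.052);d=L[1]-L[0];print("yaw s",np.degrees(np.arctan2(d[1],d[0])),np.linalg.norm(d))
go([.492,.13,.12],74)
E
```

```text
scene bar [[0.5514, 0.1258], [0.5527, 0.1356], [0.4333, 0.1654], [0.4307, 0.1553]] [0.49202455 0.14551342 0.052     ]
scene tab [0.49188524 0.14421651 0.082     ]
top bar [[0.5467361  0.12809932 0.052     ]
 [0.42974688 0.15611335 0.052     ]] [0.48824149 0.14210634 0.052     ] 0.12029656084211164
topbarR [[0.5400294784055587, 0.12931249132732284, 0.052000000000000046], [0.5167695256050354, 0.13442362218707166, 0.052000000000000046]]
topbarL [[0.4647628114596075, 0.1475289195265419, 0.052000000000000046], [0.4389197102710745, 0.15433245683541438, 0.052000000000000046]]
top tab [[0.49009089 0.14094595 0.082     ]]
yaw 166.01047259040146
yaw s 166.19089453514542 0.12391641587772408Traceback (most recent call last):
  File "<stdin>", line 12, in <module>
  File "m.py", line 12, in go
    print("t",round(o["time"],2),"tcp",o["tool_pos"].round(4),"toolx",R[:,0].round(3),"tooly yaw",np.degrees(np.arctan2(R[1,1],R[0,1])).round(2),"F",o["wrist_force"].round(2),"w",o["width"].round(4),"q6",o["joint_positions"][5].round(2))
                                                                                                                                                                                   ^^^^^^^^^^^^^^^^
AttributeError: 'float' object has no attribute 'round'
```

```bash
sed -i 's/o\["width"\].round(4)/round(o["width"],4)/' m.py; python3 -c "
from m import *
go([.49,.1435,.13],76)"
```

```text
t 0.7 tcp [ 0.1661 -0.5243  0.1682] toolx [ 0. -0. -1.] tooly yaw -72.42 F [-0.28 -0.2  -0.05] w 0.0942 q6 -0.1
shift cm [  3.81 -53.89 -51.05] turn 31.58
```

>>> {"method": "carry_out", "body": {"targets": [[0,0.1,-3.37,-3.19,0],[0,0.1,-3.37,-3.19,0],[0,0.1,-3.37,-3.19,0],[0,0.1,-3.37,-3.19,0],[0,0.1,-3.37,-3.19,0],[0,0.1,-3.37,-3.19,0],[0,0.1,-3.37,-3.19,0],[0,0.1,-3.37,-3.19,0],[0,0.1,-3.37,-3.19,0],[0,0.1,-3.37,-3.19,0],[0,0.1,-3.37,-3.19,0],[0,0.1,-3.37,-3.19,0],[0,0.1,-3.37,-3.19,0],[0,0.1,-3.37,-3.19,0],[0,0.1,-3.37,-3.19,0],[0,0.1,-3.37,-3.19,0],[0,0.4,0,0,8],[0,0.4,0,0,8],[0,0.4,0,0,8],[0,0.4,0,0,7.5]]}}

```text
time: 2.7
tool_pos: [0.4899, 0.1441, 0.1359]
ee_rot: [1.377, 1.571, -2.012]
wrist_force: [0.0, -0.4, -0.1]
width: 0.0939
```

```bash
python3 -c "
from m import *
go([.49,.1435,.056],76)
A={n:avg(n,2) for n in('top','scene')}
up=lambda im,x,y,w,h,k,g:np.clip(cv2.resize(im[y:y+h,x:x+w,::-1],None,fx=k,fy=k,interpolation=cv2.INTER_CUBIC)*g,0,255)
cv2.imwrite('pics/c3.png',np.hstack([up(A['top']['image'],180,190,100,100,4,1.5),up(A['scene']['image'],310,150,100,100,4,1.1)]).astype(np.uint8))"
```

```text
t 2.7 tcp [0.4899 0.1441 0.1359] toolx [-0. -0. -1.] tooly yaw -104.21 F [ 0.03 -0.43 -0.09] w 0.0939 q6 1.99
shift cm [ 7.99  0.05 -0.03] turn -0.21
```

View pics/c3.png

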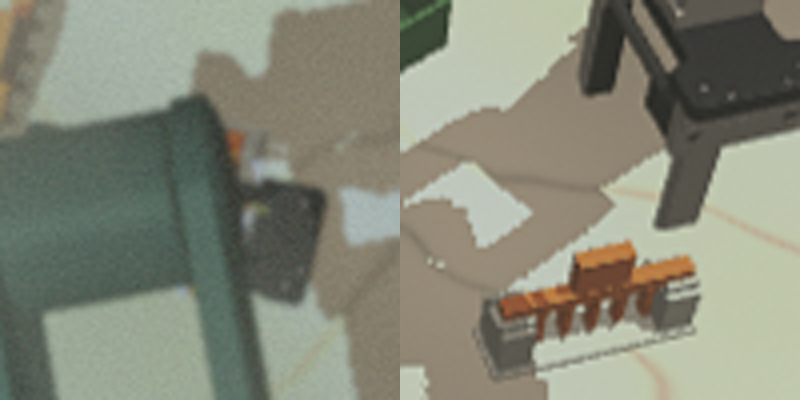

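The fingers straddle the comb on the cradle: in the right half their tips are at about (598,95) and (675,225), with the tab at (605,265) below. Next I descend and grip.

>>> {"method": "carry_out", "body": {"targets": [[0,2.5,0,0,0],[0,2.5,0,0,0],[0,2.0,0,0,0],[0,1.0,0,0,0],[0,0,0,0,0],[1,0,0,0,0],[1,0,0,0,0],[1,0,0,0,0],[1,0,0,0,0],[1,0,0,0,0],[1,0,0,0,0],[1,0,0,0,0],[1,0,0,0,0]]}}

```text
time: 4.2
tool_pos: [0.4898, 0.1438, 0.0561]
ee_rot: [1.592, 1.571, -1.793]
wrist_force: [-0.1, -0.1, -0.1]
width: 0.0336
```

>>> {"method": "carry_out", "body": {"targets": [[1,0,0,0,0],[1,0,0,0,0],[1,0,0,0,0],[1,0,0,0,0],[1,0,0,0,0]]}}

```text
time: 4.7
tool_pos: [0.4898, 0.1438, 0.0561]
ee_rot: [1.879, 1.571, -1.506]
wrist_force: [0.6, 0.1, 0.4]
width: 0.0003
```

The fingers shut to 0.3 mm with no comb between them, so the grasp missed. I look before moving.

```bash
python3 -c "
from m import *
go([.49,.1435,.056],76)
A={n:avg(n,2) for n in('top','scene')}
pickle.dump(A,open('a4.pkl','wb'))
print(proj(A['scene'],[[.4898,.1438,.0561],[.49,.1435,.082]]))
up=lambda im,x,y,w,h,k,g:np.clip(cv2.resize(im[y:y+h,x:x+w,::-1],None,fx=k,fy=k,interpolation=cv2.INTER_CUBIC)*g,0,255)
cv2.imwrite('pics/c4.png',np.hstack([up(A['top']['image'],180,190,100,100,4,1.5),up(A['scene']['image'],310,150,100,100,4,1.1)]).astype(np.uint8))"
```

```text
t 4.7 tcp [0.4898 0.1438 0.0561] toolx [ 0. -0. -1.] tooly yaw -103.92 F [0.57 0.09 0.39] w 0.0003 q6 1.99
shift cm [ 0.01  0.03 -0.03] turn 0.08
[[359.80479871 219.38512617]
 [361.3055615  212.85598035]]
```

View pics/c4.png

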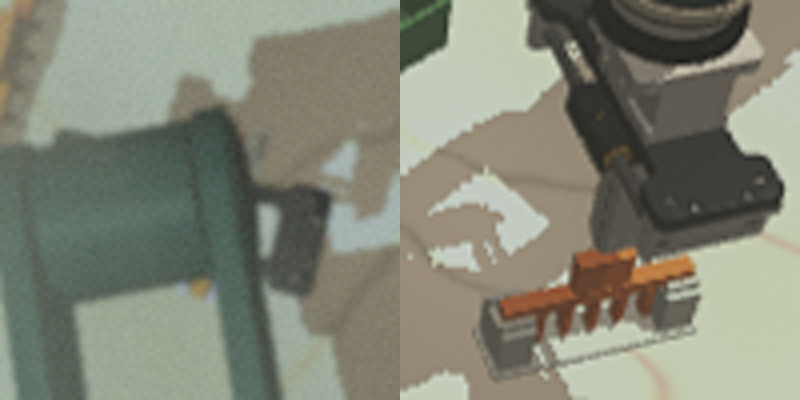

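```bash
python3 -c "
from m import *
A=pickle.load(open('a4.pkl','rb'));s=A['scene'];t=A['top']
P=np.array([.4899,.1441,.1359]);d=.053*np.array([np.cos(np.radians(76)),np.sin(np.radians(76)),0])
print('scene tips',proj(s,[P,P+d,P-d]),'seen near 378.7,206.2 far 359.5,173.7')
for z in(.07,.09,.12,.136,.15): print(z,proj(s,[[.4898,.1438,z]]),proj(t,[[.4898,.1438,z]]))
d2=A['scene']['image']-pickle.load(open('avg.pkl','rb'))['scene']['image']
up=lambda im,x,y,w,h,k,g:np.clip(cv2.resize(im[y:y+h,x:x+w,::-1],None,fx=k,fy=k,interpolation=cv2.INTER_CUBIC)*g,0,255)
cv2.imwrite('pics/c5.png',up(s['image'],325,185,70,60,10,1.4).astype(np.uint8))
"
```

```text
scene tips [[365.16289465 198.58445699]
 [374.76139475 216.77131728]
 [356.22738054 181.65379647]] seen near 378.7,206.2 far 359.5,173.7
0.07 [[360.67894397 215.94533737]] [[232.55929153 242.32248656]]
0.09 [[361.97320075 210.85239671]] [[231.78140075 242.31452871]]
0.12 [[363.99985651 202.87744325]] [[230.56273857 242.30206176]]
0.136 [[365.12503936 198.44981372]] [[229.88584373 242.2951371 ]]
0.15 [[366.13622261 194.47077618]] [[229.27734454 242.28891213]]
```

View pics/c5.png

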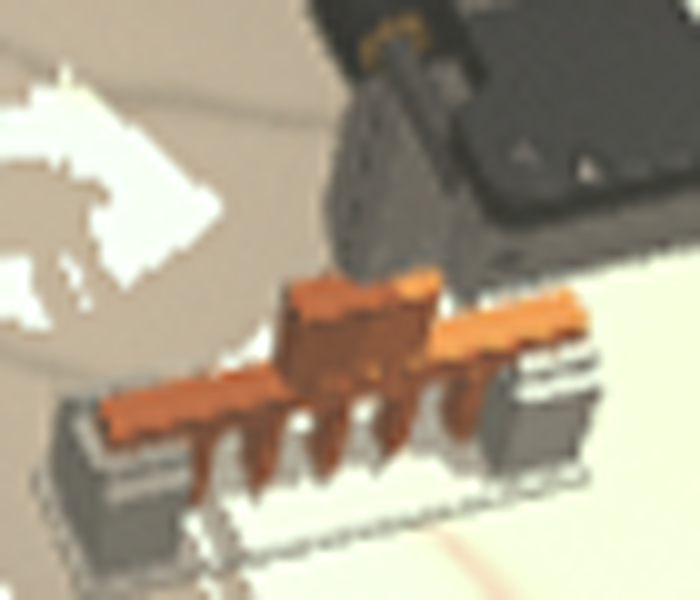

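The crop shows the comb still seated and the finger ends at about (385,275), level with the top of the tab and not around it. The tip pixels also lie about 9 px above the projection, so the real tips are about 30 mm higher than reported. I open, go down 15 mm and compare again.

>>> {"method": "carry_out", "body": {"targets": [[0,0,0,0,0],[0,0,0,0,0],[0,0,0,0,0],[0,0,0,0,0],[0,0,0,0,0],[0,0,0,0,0],[0,0,0,0,0],[0,0,0,0,0],[0,0,0,0,0],[0,0,0,0,0],[0,0,0,0,0],[0,0.5,0,0,0],[0,0.5,0,0,0],[0,0.5,0,0,0]]}}

```text
time: 6.3
tool_pos: [0.4896, 0.1438, 0.0404]
ee_rot: [0.535, 1.57, -2.85]
wrist_force: [0.3, -0.0, 0.5]
width: 0.0941
```

```bash
python3 -c "
from m import *
go([.49,.1435,.056],76)
s=avg('scene',3);pickle.dump(s,open('a6.pkl','wb'))
up=lambda im,x,y,w,h,k,g:np.clip(cv2.resize(im[y:y+h,x:x+w,::-1],None,fx=k,fy=k,interpolation=cv2.INTER_CUBIC)*g,0,255)
cv2.imwrite('pics/c6.png',up(s['image'],325,175,70,60,10,1.4).astype(np.uint8))
"
```

```text
t 6.3 tcp [0.4896 0.1438 0.0404] toolx [-0.001 -0.    -1.   ] tooly yaw -103.92 F [ 0.26 -0.    0.49] w 0.0941 q6 1.99
shift cm [-1.56  0.02 -0.05] turn 0.08
```

View pics/c6.png

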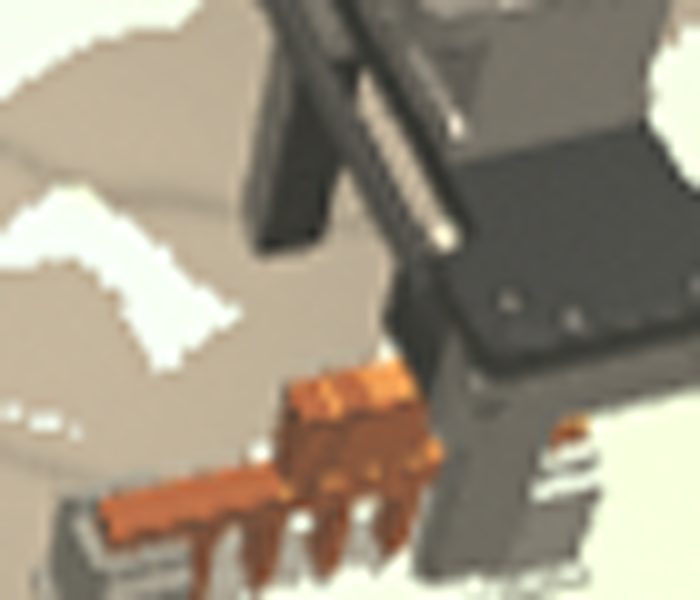

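```bash
python3 -c "
from m import *
s=pickle.load(open('a6.pkl','rb'))
for z in (.02,.04,.06,.08,.10):
  far=onz(s,[[354.0,199.0]],z)[0]-[.4782,.0982,0]; near=onz(s,[[370.0,232.0]],z)[0]-[.504,.2015,0]
  print(z,'far err mm',(far[:2]*1e3).round(1),'near err',(near[:2]*1e3).round(1))
f=onz(s,[[351.0,200.0],[357.0,198.0]],.07);print(np.linalg.norm(f[0]-f[1]))
"
```

```text
0.02 far err mm [-35.5 -34.5] near err [-33.5 -32.7]
0.04 far err mm [-23.4 -22.6] near err [-22.1 -23.4]
0.06 far err mm [-11.4 -10.7] near err [-10.8 -14.2]
0.08 far err mm [0.6 1.2] near err [ 0.5 -4.9]
0.1 far err mm [12.7 13.1] near err [11.9  4.3]
0.01677675591791839
```

Both finger edges triangulate to z ≈ 0.079, against a reported 0.040. The tips really end about 38 mm short of the reported TCP, and xy agrees within 1 to 2 mm. To have the tips at 0.056 I need a reported z of about 0.0175, so I go down another 2.3 cm and close.

>>> {"method": "carry_out", "body": {"targets": [[0,0.5,0,0,0],[0,0.5,0,0,0],[0,0.5,0,0,0],[0,0.5,0,0,0],[0,0.3,0,0,0],[0,0,0,0,0],[1,0,0,0,0],[1,0,0,0,0],[1,0,0,0,0],[1,0,0,0,0],[1,0,0,0,0],[1,0,0,0,0],[1,0,0,0,0],[1,0,0,0,0],[1,0,0,0,0],[1,0,0,0,0],[1,0,0,0,0],[1,0,0,0,0],[1,0,0,0,0]]}}

```text
time: 8.35
tool_pos: [0.4898, 0.1437, 0.0182]
ee_rot: [1.752, 1.57, -1.632]
wrist_force: [-0.0, -0.8, 0.5]
width: 0.0114
```

>>> {"method": "carry_out", "body": {"targets": [[1,-0.5,0,0,0],[1,-1,0,0,0],[1,-1.5,0,0,0],[1,-2,0,0,0],[1,-2,0,0,0],[1,-1,0,0,0],[1,0,0,0,0],[1,0,0,0,0]]}}

```text
time: 9.15
tool_pos: [0.4896, 0.1438, 0.0978]
ee_rot: [0.56, 1.57, -2.825]
wrist_force: [0.2, 0.0, -1.2]
width: 0.0118
```

```bash
python3 -c "
from m import *
go([.5325,-.1473,.098],99.8)
A={n:avg(n,2) for n in('top','scene')};s=A['scene']
pickle.dump(A,open('a7.pkl','wb'))
up=lambda im,x,y,w,h,k,g:np.clip(cv2.resize(im[y:y+h,x:x+w,::-1],None,fx=k,fy=k,interpolation=cv2.INTER_CUBIC)*g,0,255)
cv2.imwrite('pics/c7.png',up(s['image'],320,160,90,80,8,1.4).astype(np.uint8))
"
```

```text
t 9.15 tcp [0.4896 0.1438 0.0978] toolx [-0. -0. -1.] tooly yaw -103.92 F [ 0.24  0.04 -1.24] w 0.0118 q6 1.99
shift cm [-2.000e-02  2.723e+01 -1.117e+01] turn -23.72
```

View pics/c7.png

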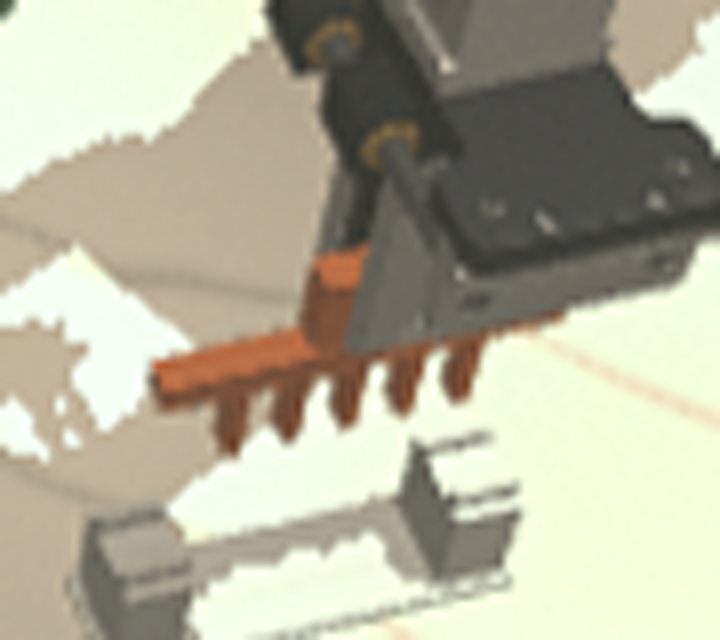

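The comb is lifted level, with its five tooth tips at about (232,452) through (458,398). Now I carry it over the keeper.

>>> {"method": "carry_out", "body": {"targets": [[1,0,1.7,-0.71,0],[1,0,3.39,-1.42,0],[1,0,3.39,-1.42,0],[1,0,3.39,-1.42,0],[1,0,3.39,-1.42,0],[1,0,3.39,-1.42,0],[1,0,3.39,-1.42,0],[1,0,3.39,-1.42,0],[1,0,1.7,-0.71,0],[1,0,0,0,-7.9],[1,0,0,0,-7.9],[1,0,0,0,-7.9],[1,0.5,0,0,0],[1,0.5,0,0,0],[1,0.5,0,0,0],[1,0,0,0,0],[1,0,0,0,0]]}}

```text
time: 11.05
tool_pos: [0.5346, -0.1466, 0.0828]
ee_rot: [-0.479, 1.57, 2.833]
wrist_force: [0.7, 0.5, -1.5]
width: 0.0122
```

```bash
python3 -c "
from m import *
go([.5345,-.1465,.083],99.8)
s=avg('scene',4); t=avg('top',2)
pickle.dump((s,t),open('a8.pkl','wb'))
up=lambda im,x,y,w,h,k,g:np.clip(cv2.resize(im[y:y+h,x:x+w,::-1],None,fx=k,fy=k,interpolation=cv2.INTER_CUBIC)*g,0,255)
s0=pickle.load(open('avg.pkl','rb'))['scene']
cv2.imwrite('pics/c8.png',np.hstack([up(s['image'],245,130,80,60,5,1.4),up(s0['image'],245,130,80,60,5,1.4)]).astype(np.uint8)[:,:800])
s0p=proj(s0,[[.5345,-.1465,.058]]);print(s0p)
"
```

```text
t 11.05 tcp [ 0.5346 -0.1466  0.0828] toolx [-0.001  0.    -1.   ] tooly yaw -80.25 F [ 0.66  0.52 -1.45] w 0.0122 q6 1.03
shift cm [-0.02 -0.01  0.01] turn -0.05
[[284.17450562 152.04034286]]
```

View pics/c8.png

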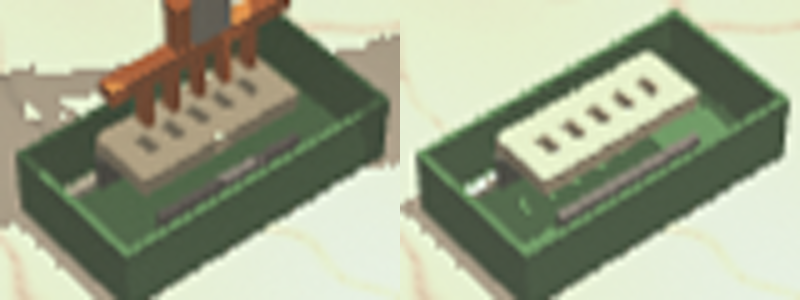

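Both halves show the keeper. On the left the comb hangs over the block, its tooth tips at about (147,125), (174,108), (200,95), (227,82) and (250,66), with the slots about 20 crop px below them. That is already close to aligned, so I refine it to subpixel.

```bash
cat >fit.py <<'E'
from m import *
K=8;x0,y0,w,h=245,130,80,60
ax=np.array([np.cos(np.radians(9.8)),np.sin(np.radians(9.8))]);ay=np.array([-ax[1],ax[0]])
def crop(s): 
    c=cv2.resize((s["image"][y0:y0+h,x0:x0+w]/255).astype(np.float32),None,fx=K,fy=K,interpolation=cv2.INTER_CUBIC); return cv2.cvtColor(np.clip(c,0,1),cv2.COLOR_RGB2Lab)
px=lambda u,v:[x0+(u+.5)/K-.5,y0+(v+.5)/K-.5]
def slots(s0):
    L=crop(s0)[...,0]; bg=cv2.morphologyEx(L,cv2.MORPH_CLOSE,np.ones((45,45))); D=bg-L
    out=[]
    for st,c,m in comps(D>18,150):
        u,v=c
        if abs(v-(182-(u-320)*.62))<30 and 200<u<430: w_=np.where(m,D,0); i=np.indices(D.shape); out.append(px((w_*i[1]).sum()/w_.sum(),(w_*i[0]).sum()/w_.sum())); print("slot px",np.round(out[-1],2),st[2:])
    return np.array(sorted(out))
def show(W,n): print(n,"along",(W[:,:2]@ax*1e3).round(1),"across",(W[:,:2]@ay*1e3).round(1))
E
python3 - <<'E'
from fit import *
s0=pickle.load(open('avg.pkl','rb'))['scene']; s,t=pickle.load(open('a8.pkl','rb'))
S=slots(s0);show(onz(s0,S,.058),"slots")
L=crop(s); O=(L[...,1]>14); g=[]
for st,c,m in comps(O,100): print("orange",st,c.round())
m=np.zeros(O.shape,bool); cont=O
# tips: local bottom of orange per column
bot=np.array([np.max(np.nonzero(O[:,u])[0]) if O[:,u].any() else -1 for u in range(O.shape[1])])
print([(u,int(bot[u])) for u in range(160,450,4)])
E
```

```text
slot px [294.11 146.87] [ 30  29 527]
slot px [289.17 149.61] [ 31  27 528]
slot px [284.25 152.46] [ 37  27 599]
slot px [279.29 155.48] [ 35  28 593]
slot px [274.08 158.38] [ 36  28 601]
slots along [538.8 520.7 502.7 484.9 467.1] across [-233.8 -233.5 -233.9 -233.9 -233.6]
orange [267   0  37  20 555] [285.   8.]
orange [ 358    0   84  126 1771] [392.  30.]
orange [ 162   73  122   75 3054] [222. 111.]
[(160, -1), (164, 136), (168, 138), (172, 139), (176, 143), (180, 144), (184, 161), (188, 141), (192, 145), (196, 146), (200, 139), (204, 135), (208, 133), (212, 130), (216, 128), (220, 126), (224, 124), (228, 120), (232, 119), (236, 118), (240, 115), (244, 111), (248, 110), (252, 109), (256, 105), (260, 102), (264, 101), (268, 99), (272, 97), (276, 95), (280, 94), (284, 19), (288, 17), (292, 84), (296, 15), (300, 12), (304, -1), (308, -1), (312, -1), (316, -1), (320, -1), (324, -1), (328, -1), (332, -1), (336, -1), (340, -1), (344, -1), (348, -1), (352, -1), (356, -1), (360, 124), (364, 124), (368, 58), (372, 55), (376, 53), (380, 51), (384, 49), (388, 33), (392, 31), (396, 30), (400, 25), (404, 23), (408, 21), (412, 19), (416, 17), (420, 15), (424, 13), (428, 9), (432, 7), (436, 7), (440, 4), (444, -1), (448, -1)]
```

```bash
cat >>fit.py <<'E'
def tips(s,ztip,lo=.28):
    """tooth bottoms: rightmost-lowest run of each orange tooth, as the bottom ends of the tooth axis"""
    c=cv2.resize(s["image"][y0:y0+h,x0:x0+w].astype(np.float32),None,fx=K,fy=K,interpolation=cv2.INTER_CUBIC)
    O=((c[...,0]-c[...,2])/(c.sum(2)+1)>lo)
    O=cv2.morphologyEx(O.astype(np.uint8),cv2.MORPH_OPEN,np.ones((7,7)))
    return O
E
python3 - <<'E'
from fit import *
s,t=pickle.load(open('a8.pkl','rb'))
c=cv2.resize(s["image"][y0:y0+h,x0:x0+w].astype(np.float32),None,fx=K,fy=K,interpolation=cv2.INTER_CUBIC)
R=(c[...,0]-c[...,2])/(c.sum(2)+1)
print("R row profile along slanted line below bar:")
for off in (-44,-36,-28,-20):
    print(off,[int(100*R[int(182-(u-320)*.62)+off,u]) for u in range(200,440,4)])
O=tips(s,0,.22)
bot=[(u,int(np.max(np.nonzero(O[:,u])[0]))) for u in range(200,440,3) if O[:,u].any()]
print([(u,v-int(182-(u-320)*.62)) for u,v in bot])
E
```

```text
R row profile along slanted line below bar:
-44 [9, 9, 9, 9, 9, 10, 13, 18, 25, 26, 28, 23, 13, 9, 8, 10, 13, 18, 24, 25, 30, 25, 15, 10, 9, 10, 13, 18, 23, 26, 30, 26, 18, 11, 8, 9, 11, 18, 23, 25, 31, 29, 21, 14, 11, 12, 16, 22, 24, 25, 27, 25, 19, 11, 6, 2, 2, 2, 2, 3]
-36 [9, 9, 9, 9, 9, 9, 9, 11, 16, 21, 27, 23, 14, 9, 8, 8, 9, 11, 16, 22, 29, 25, 15, 9, 9, 9, 9, 12, 17, 24, 31, 26, 17, 11, 10, 9, 9, 12, 17, 25, 35, 30, 20, 13, 10, 9, 10, 15, 20, 26, 31, 27, 18, 11, 6, 2, 1, 3, 2, 2]
-28 [9, 9, 9, 9, 9, 9, 9, 9, 10, 11, 15, 15, 12, 9, 8, 9, 9, 9, 11, 13, 16, 16, 14, 10, 9, 9, 9, 9, 10, 13, 16, 19, 15, 11, 10, 9, 9, 9, 11, 16, 22, 26, 20, 13, 10, 9, 8, 10, 13, 18, 23, 24, 18, 12, 9, 5, 1, 2, 3, 3]
-20 [9, 9, 9, 9, 9, 8, 8, 9, 8, 9, 9, 10, 10, 9, 9, 8, 8, 8, 9, 9, 10, 10, 10, 10, 9, 8, 9, 8, 8, 9, 9, 10, 11, 11, 10, 9, 9, 8, 9, 11, 11, 13, 13, 12, 10, 9, 9, 8, 9, 11, 12, 13, 13, 12, 10, 9, 6, 3, 2, 3]
[(200, -99), (203, -98), (206, -99), (209, -101), (212, -101), (215, -99), (218, -94), (221, -64), (224, -54), (227, -49), (230, -43), (233, -39), (236, -37), (239, -35), (242, -33), (245, -97), (248, -99), (251, -99), (254, -97), (257, -96), (260, -92), (263, -86), (266, -52), (269, -46), (272, -41), (275, -37), (278, -35), (281, -33), (284, -33), (287, -94), (290, -94), (293, -92), (296, -92), (299, -92), (302, -88), (305, -83), (308, -52), (311, -42), (314, -37), (317, -34), (320, -33), (323, -31), (326, -87), (329, -91), (332, -91), (335, -90), (338, -90), (341, -88), (344, -86), (347, -54), (350, -45), (353, -40), (356, -33), (359, -29), (362, -27), (365, -26), (368, -64), (371, -85), (374, -86), (377, -85), (380, -84), (383, -81), (386, -76), (389, -42), (392, -38), (395, -34), (398, -30), (401, -28), (404, -26), (407, -79), (410, -86), (413, -88), (416, -87), (419, -85), (422, -85), (425, -86), (428, -88), (431, -86), (434, -85), (437, -85)]
```

```bash
python3 - <<'E'
from fit import *
from scipy.optimize import least_squares
s,t=pickle.load(open('a8.pkl','rb'))
Lm=np.array([219.5,264.5,306.5,345.5,387.5]);Rm=np.array([243.5,285.5,324.5,366.5,405.5]);Vm=np.array([197,170,149.5,125,100])
bot={}
C0=np.array([.5346,-.1466])
def model(p):
    a,b=p/1e3; out=[]
    for x in (.036,.018,0,-.018,-.036):
        q=[np.r_[C0+ax*(x+a+dx)+ay*(b+dy),.0746+dz] for dx in(-.0025,.0025) for dy in(-.005,.005) for dz in (0,)]
        P=proj(s,q); U=(P[:,0]-x0+.5)*K-.5; V=(P[:,1]-y0+.5)*K-.5; out.append((U.min(),U.max(),V.max()))
    return np.array(out)
print(model(np.zeros(2)).round(1).tolist())
O=tips(s,0,.19)
vm=[]
for l,r in zip(Lm,Rm):
    vm.append(max(np.max(np.nonzero(O[:,u])[0]) for u in range(int(l),int(r)+1) if O[:,u].any()))
print("V",vm)
f=lambda p:np.r_[(model(p)[:,:2].mean(1)-(Lm+Rm)/2),model(p)[:,2]-vm]
r=least_squares(f,[0,0]);print("comb rel TCP mm along,across",r.x,"res",r.fun.round(1))
C=C0+ax*r.x[0]/1e3+ay*r.x[1]/1e3; print("comb along/across",C@ax*1e3,C@ay*1e3,"slot 502.7 -233.75")
E
```

```text
[[219.2, 249.2, 203.0], [260.6, 290.6, 179.2], [301.5, 331.3, 155.6], [341.9, 371.6, 132.4], [381.7, 411.3, 109.5]]
V [np.int64(199), np.int64(175), np.int64(151), np.int64(130), np.int64(105)]
comb rel TCP mm along,across [-0.96513921 -1.70863247] res [ 1.8 -0.4 -0.1 -0.3 -1.1 -0.   0.2  0.7 -1.5  0.7]
comb along/across 500.88121073708515 -237.16342864015684 slot 502.7 -233.75
```

>>> {"method": "carry_out", "body": {"targets": [[1,0,-0.17,-0.09,0],[1,0.3,0,0,0],[1,0.4,0,0,0],[1,0.4,0,0,0],[1,0.2,0,0,0],[1,0.1,0,0,0],[1,0,0,0,0],[1,0,0,0,0]]}}

```text
time: 12.15
tool_pos: [0.5355, -0.1451, 0.0693]
ee_rot: [2.335, 1.57, -0.636]
wrist_force: [0.2, 0.2, -1.7]
width: 0.0118
```

>>> {"method": "carry_out", "body": {"targets": [[1,0.1,0,0,0],[1,0.1,0,0,0],[1,0,0,0,0]]}}

```text
time: 12.45
tool_pos: [0.5353, -0.145, 0.067]
ee_rot: [-0.256, 1.571, 3.056]
wrist_force: [-0.1, -0.6, -1.1]
width: 0.0118
```

>>> {"method": "carry_out", "body": {"targets": [[1,0.1,0,0,0],[1,0.1,0,0,0],[1,0,0,0,0]]}}

```text
time: 12.75
tool_pos: [0.5355, -0.1451, 0.0653]
ee_rot: [2.454, 1.57, -0.517]
wrist_force: [0.2, -0.2, 0.5]
width: 0.0117
```

>>> {"method": "carry_out", "body": {"targets": [[1,0.1,0,0,0],[1,0,0,0,0]]}}

```text
time: 12.95
tool_pos: [0.5355, -0.1451, 0.0644]
ee_rot: [2.371, 1.57, -0.6]
wrist_force: [-0.0, 0.1, 1.6]
width: 0.0114
```

The teeth rest on the block: contact came at TCP z ≈ 0.066 and the force rose by 3 N. I feel along the block in 0.5 mm steps under this light load.

>>> {"method": "carry_out", "body": {"targets": [[1,0,0,-0.05,0],[1,0,0,0,0]]}}

```text
time: 13.15
tool_pos: [0.5357, -0.145, 0.0643]
ee_rot: [0.402, 1.57, -2.569]
wrist_force: [-1.0, -0.9, 2.0]
width: 0.0119
```

>>> {"method": "carry_out", "body": {"targets": [[1,0,0,-0.05,0],[1,0,0,0,0]]}}

```text
time: 13.35
tool_pos: [0.5363, -0.1449, 0.0642]
ee_rot: [0.462, 1.57, -2.508]
wrist_force: [-1.5, -0.0, 1.5]
width: 0.0118
```

>>> {"method": "carry_out", "body": {"targets": [[1,0,0,-0.05,0],[1,0,0,0,0]]}}

```text
time: 13.55
tool_pos: [0.5369, -0.1448, 0.0642]
ee_rot: [1.291, 1.571, -1.68]
wrist_force: [-1.9, -0.6, 2.4]
width: 0.0121
```

>>> {"method": "carry_out", "body": {"targets": [[1,0,0,-0.05,0],[1,0,0,0,0]]}}

```text
time: 13.75
tool_pos: [0.5374, -0.1447, 0.0642]
ee_rot: [1.904, 1.571, -1.067]
wrist_force: [-1.4, -0.9, 1.5]
width: 0.0117
```

>>> {"method": "carry_out", "body": {"targets": [[1,0,0,0.1,0],[1,0,0,0.1,0],[1,0,0,0,0]]}}

```text
time: 14.05
tool_pos: [0.5361, -0.145, 0.0645]
ee_rot: [2.897, 1.569, -0.074]
wrist_force: [2.1, -0.3, 1.6]
width: 0.0119
```

>>> {"method": "carry_out", "body": {"targets": [[1,0,0,0.05,0],[1,0,0,0,0]]}}

```text
time: 14.25
tool_pos: [0.5353, -0.1451, 0.0644]
ee_rot: [2.815, 1.57, -0.156]
wrist_force: [0.7, 1.0, 2.2]
width: 0.0115
```

>>> {"method": "carry_out", "body": {"targets": [[1,0,0,0.05,0],[1,0,0,0,0]]}}

```text
time: 14.45
tool_pos: [0.5345, -0.1452, 0.0642]
ee_rot: [2.503, 1.571, -0.468]
wrist_force: [0.9, -0.0, 1.1]
width: 0.012
```

>>> {"method": "carry_out", "body": {"targets": [[1,0,0,0.05,0],[1,0,0,0,0]]}}

```text
time: 14.65
tool_pos: [0.5339, -0.1453, 0.0642]
ee_rot: [2.272, 1.571, -0.699]
wrist_force: [1.0, -0.2, 0.5]
width: 0.0119
```

>>> {"method": "carry_out", "body": {"targets": [[1,0,0,0.05,0],[1,0,0,0,0]]}}

```text
time: 14.85
tool_pos: [0.5334, -0.1454, 0.0642]
ee_rot: [1.043, 1.571, -1.928]
wrist_force: [1.9, 0.5, 1.9]
width: 0.0119
```

>>> {"method": "carry_out", "body": {"targets": [[1,0,0,0.05,0],[1,0,0,0,0]]}}

```text
time: 15.05
tool_pos: [0.5329, -0.1455, 0.0642]
ee_rot: [1.033, 1.571, -1.938]
wrist_force: [0.6, -0.1, 1.5]
width: 0.0119
```

```bash
python3 -c "
from m import *
s=avg('scene',6)
pickle.dump(s,open('a9.pkl','wb'))
c=cv2.resize(s['image'][133:175,262:305,::-1],None,fx=14,fy=14,interpolation=cv2.INTER_CUBIC)
cv2.imwrite('pics/c9.png',np.clip(c*1.8,0,255).astype(np.uint8))
go([.535,-.145,.0642],99.8)
"
```

```text
t 15.35 tcp [ 0.5329 -0.1454  0.0641] toolx [-0. -0. -1.] tooly yaw -80.22 F [1.44 0.39 1.54] w 0.0116 q6 1.03
shift cm [-0.01 -0.01 -0.22] turn -0.02
```

View pics/c9.png

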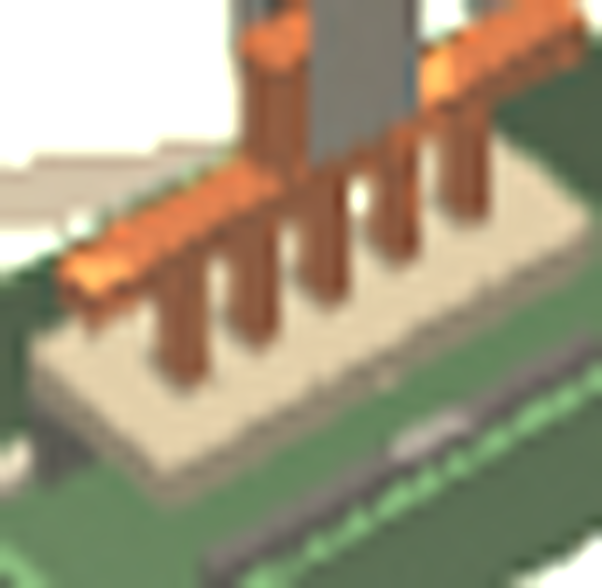

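The picture shows all five teeth standing on the block with no slot visible. The tooth corners are at about (185,390) and (330,305). Against the projected slots that puts the comb about 1.2 mm low along and about 0.9 mm high across. I step 1.2 mm across and scan back along.

>>> {"method": "carry_out", "body": {"targets": [[1,0,0.06,0,0],[1,0,0.06,0,0],[1,0,0,0,0]]}}

```text
time: 15.65
tool_pos: [0.5327, -0.1466, 0.0636]
ee_rot: [-0.394, 1.57, 2.918]
wrist_force: [0.2, 0.1, -0.0]
width: 0.012
```

>>> {"method": "carry_out", "body": {"targets": [[1,0,0,-0.05,0],[1,0,0,-0.02,0],[1,0,0,0,0]]}}

```text
time: 15.95
tool_pos: [0.5334, -0.1465, 0.0638]
ee_rot: [-0.16, 1.57, -3.131]
wrist_force: [-0.3, 0.4, 0.5]
width: 0.0117
```

>>> {"method": "carry_out", "body": {"targets": [[1,0,0,-0.05,0],[1,0,0,-0.02,0],[1,0,0,0,0]]}}

```text
time: 16.25
tool_pos: [0.5345, -0.1464, 0.0641]
ee_rot: [0.436, 1.571, -2.535]
wrist_force: [-0.3, 0.7, -1.5]
width: 0.012
```

>>> {"method": "carry_out", "body": {"targets": [[1,0,0,-0.05,0],[1,0,0,-0.02,0],[1,0,0,0,0]]}}

```text
time: 16.55
tool_pos: [0.5348, -0.1463, 0.0641]
ee_rot: [0.044, 1.57, -2.927]
wrist_force: [-1.8, -0.4, -0.0]
width: 0.0118
```

>>> {"method": "carry_out", "body": {"targets": [[1,0,0,-0.05,0],[1,0,0,-0.02,0],[1,0,0,0,0]]}}

```text
time: 16.85
tool_pos: [0.535, -0.1463, 0.0639]
ee_rot: [-0.048, 1.569, -3.019]
wrist_force: [-3.3, -1.1, 0.5]
width: 0.012
```

The normal load fell to the free-hanging value at TCP x = 0.5345, and after that a side force built up. The teeth are in the slots and touching the +x wall, so I back off 1.6 mm and go down.

>>> {"method": "carry_out", "body": {"targets": [[1,0,0,0.08,0],[1,0,0,0.08,0],[1,0,0,0,0]]}}

```text
time: 17.15
tool_pos: [0.5348, -0.1463, 0.0642]
ee_rot: [3.065, 1.57, 0.094]
wrist_force: [-1.0, -0.7, -0.8]
width: 0.0117
```

>>> {"method": "carry_out", "body": {"targets": [[1,0.1,0,0,0],[1,0.1,0,0,0],[1,0,0,0,0]]}}

```text
time: 17.45
tool_pos: [0.5348, -0.1463, 0.0622]
ee_rot: [2.987, 1.57, 0.016]
wrist_force: [0.7, 0.5, 0.0]
width: 0.0117
```

>>> {"method": "carry_out", "body": {"targets": [[1,0.1,0,0,0],[1,0.1,0,0,0],[1,0,0,0,0]]}}

```text
time: 17.75
tool_pos: [0.5345, -0.1463, 0.06]
ee_rot: [-2.878, 1.571, 0.434]
wrist_force: [0.5, 0.5, -0.5]
width: 0.0118
```

>>> {"method": "carry_out", "body": {"targets": [[1,0.1,0,0,0],[1,0.1,0,0,0],[1,0.1,0,0,0],[1,0,0,0,0]]}}

```text
time: 18.15
tool_pos: [0.5342, -0.1464, 0.057]
ee_rot: [-0.303, 1.571, 3.009]
wrist_force: [-1.2, -0.5, -0.7]
width: 0.0119
```

>>> {"method": "carry_out", "body": {"targets": [[1,0.1,0,0,0],[1,0.1,0,0,0],[1,0.1,0,0,0],[1,0,0,0,0]]}}

```text
time: 18.55
tool_pos: [0.5342, -0.1463, 0.0539]
ee_rot: [-0.482, 1.57, 2.83]
wrist_force: [0.2, 0.6, 0.1]
width: 0.0117
```

>>> {"method": "carry_out", "body": {"targets": [[1,0.1,0,0,0],[1,0.1,0,0,0],[1,0,0,0,0]]}}

```text
time: 18.85
tool_pos: [0.5344, -0.1465, 0.0521]
ee_rot: [1.704, 1.57, -1.267]
wrist_force: [0.8, 0.4, -0.2]
width: 0.0119
```

>>> {"method": "carry_out", "body": {"targets": [[1,0.1,0,0,0],[1,0.1,0,0,0],[1,0,0,0,0]]}}

```text
time: 19.15
tool_pos: [0.5345, -0.1467, 0.0502]
ee_rot: [1.985, 1.57, -0.986]
wrist_force: [-0.2, -1.1, -0.3]
width: 0.0119
```

>>> {"method": "carry_out", "body": {"targets": [[1,0.1,0,0,0],[1,0.1,0,0,0],[1,0,0,0,0]]}}

```text
time: 19.45
tool_pos: [0.5345, -0.1468, 0.0483]
ee_rot: [1.953, 1.57, -1.018]
wrist_force: [1.0, -0.8, 0.6]
width: 0.0116
```

>>> {"method": "carry_out", "body": {"targets": [[1,0.1,0,0,0],[1,0.1,0,0,0],[1,0,0,0,0]]}}

```text
time: 19.75
tool_pos: [0.5346, -0.1469, 0.0463]
ee_rot: [2.029, 1.57, -0.942]
wrist_force: [1.7, -2.4, 0.9]
width: 0.0116
```

>>> {"method": "carry_out", "body": {"targets": [[1,0.1,0,0,0],[1,0.1,0,0,0],[1,0,0,0,0]]}}

```text
time: 20.05
tool_pos: [0.5346, -0.1468, 0.0444]
ee_rot: [2.086, 1.57, -0.885]
wrist_force: [0.3, -3.0, 1.4]
width: 0.0117
```

The cheeks now push the comb toward −y with about 3 N. I ease 0.6 mm that way and go on.

>>> {"method": "carry_out", "body": {"targets": [[1,0,0.06,0,0],[1,0,0,0,0]]}}

```text
time: 20.25
tool_pos: [0.5346, -0.1471, 0.0443]
ee_rot: [2.428, 1.57, -0.543]
wrist_force: [0.1, -3.2, 1.8]
width: 0.0119
```

>>> {"method": "carry_out", "body": {"targets": [[1,0.1,0,0,0],[1,0.1,0,0,0],[1,0,0,0,0]]}}

```text
time: 20.55
tool_pos: [0.5345, -0.1471, 0.0421]
ee_rot: [1.768, 1.57, -1.203]
wrist_force: [-0.4, -2.4, 1.9]
width: 0.0117
```

>>> {"method": "carry_out", "body": {"targets": [[1,0.1,0,0,0],[1,0.1,0,0,0],[1,0,0,0,0]]}}

```text
time: 20.85
tool_pos: [0.5345, -0.147, 0.0402]
ee_rot: [2.084, 1.571, -0.887]
wrist_force: [0.9, -3.4, 3.2]
width: 0.0119
```

>>> {"method": "carry_out", "body": {"targets": [[1,0.1,0,0,0],[1,0.1,0,0,0],[1,0,0,0,0]]}}

```text
time: 21.15
tool_pos: [0.5345, -0.1469, 0.0382]
ee_rot: [3.041, 1.571, 0.07]
wrist_force: [0.6, -3.3, 3.7]
width: 0.0118
```

>>> {"method": "carry_out", "body": {"targets": [[1,0.1,0.05,0,0],[1,0.1,0,0,0],[1,0,0,0,0]]}}

```text
time: 21.45
tool_pos: [0.5344, -0.1471, 0.0357]
ee_rot: [-1.211, 1.57, 2.101]
wrist_force: [0.2, -1.8, 2.7]
width: 0.0114
```

>>> {"method": "carry_out", "body": {"targets": [[1,0.1,0,0,0],[1,0,0,0,0]]}}

```text
time: 21.65
tool_pos: [0.5344, -0.1472, 0.0349]
ee_rot: [-1.17, 1.57, 2.142]
wrist_force: [0.8, -0.8, 2.7]
width: 0.0117
```

>>> {"method": "carry_out", "body": {"targets": [[1,0.1,0,0,0],[1,0,0,0,0]]}}

```text
time: 21.85
tool_pos: [0.5344, -0.1472, 0.034]
ee_rot: [-1.145, 1.57, 2.167]
wrist_force: [-0.4, 0.1, 3.3]
width: 0.0117
```

>>> {"method": "carry_out", "body": {"targets": [[1,0.1,0,0,0],[1,0,0,0,0]]}}

```text
time: 22.05
tool_pos: [0.5344, -0.1473, 0.0331]
ee_rot: [-1.25, 1.57, 2.062]
wrist_force: [0.6, -0.5, 3.3]
width: 0.012
```

>>> {"method": "carry_out", "body": {"targets": [[1,0.1,0,0,0],[1,0.1,0,0,0],[1,0,0,0,0]]}}

```text
time: 22.35
tool_pos: [0.5345, -0.1474, 0.0312]
ee_rot: [-1.685, 1.571, 1.628]
wrist_force: [0.1, -0.6, 4.0]
width: 0.0117
```

>>> {"method": "carry_out", "body": {"targets": [[1,0.1,0,0,0],[1,0.1,0,0,0],[1,0,0,0,0]]}}

```text
time: 22.65
tool_pos: [0.5346, -0.1474, 0.0296]
ee_rot: [-2.644, 1.571, 0.669]
wrist_force: [-1.5, 0.2, 5.3]
width: 0.0115
```

>>> {"method": "carry_out", "body": {"targets": [[1,0.1,0,0,0],[1,0.1,0,0,0],[1,0,0,0,0]]}}

```text
time: 22.95
tool_pos: [0.5346, -0.1474, 0.028]
ee_rot: [3.0, 1.571, 0.029]
wrist_force: [-2.2, 0.3, 8.0]
width: 0.0118
```

>>> {"method": "carry_out", "body": {"targets": [[1,0.1,0,0,0],[1,0,0,0,0]]}}

```text
time: 23.15
tool_pos: [0.5346, -0.1474, 0.0272]
ee_rot: [2.878, 1.57, -0.093]
wrist_force: [-2.4, 0.6, 8.4]
width: 0.0117
```

>>> {"method": "carry_out", "body": {"targets": [[1,-0.2,0,0,0],[1,-0.2,0,0,0],[1,-0.2,0,0,0],[1,0,0,0,0]]}}

```text
time: 23.55
tool_pos: [0.5345, -0.1474, 0.0322]
ee_rot: [-2.004, 1.571, 1.309]
wrist_force: [-1.0, -0.9, 3.8]
width: 0.0117
```

>>> {"method": "carry_out", "body": {"targets": [[1,-0.1,0,0,0],[1,-0.1,0,0,0],[1,0,0,0,0]]}}

```text
time: 23.85
tool_pos: [0.5345, -0.1474, 0.0339]
ee_rot: [-0.925, 1.571, 2.387]
wrist_force: [1.7, 0.2, 2.2]
width: 0.0119
```

The load follows 1 N per mm, and the bar matches the sunk block height within about 1 mm, so the comb looks home. I ease off the remaining load, open and rise clear.

>>> {"method": "carry_out", "body": {"targets": [[1,-0.1,0,0,0],[1,-0.05,0,0,0],[1,0,0,0,0]]}}

```text
time: 24.15
tool_pos: [0.5345, -0.1474, 0.0354]
ee_rot: [-0.839, 1.57, 2.473]
wrist_force: [2.2, -0.3, 0.6]
width: 0.0117
```

>>> {"method": "carry_out", "body": {"targets": [[0,0,0,0,0],[0,0,0,0,0],[0,0,0,0,0],[0,0,0,0,0],[0,0,0,0,0],[0,0,0,0,0],[0,0,0,0,0],[0,0,0,0,0],[0,0,0,0,0],[0,-1,0,0,0],[0,-3,0,0,0],[0,-4,0,0,0],[0,-5,0,0,0],[0,-3,0,0,0],[0,0,0,0,0]]}}

```text
time: 25.65
tool_pos: [0.5376, -0.1486, 0.2035]
ee_rot: [2.599, 1.557, -0.372]
wrist_force: [-0.5, -0.4, 0.5]
width: 0.094
```

```bash
python3 -c "
from m import *
s=avg('scene',6);pickle.dump(s,open('a10.pkl','wb'))
go([.5,0,.2],99.8)
c=cv2.resize(s['image'][115:195,240:330,::-1],None,fx=7.4,fy=7.4,interpolation=cv2.INTER_CUBIC)
cv2.imwrite('pics/c10.png',np.clip(c*1.4,0,255).astype(np.uint8))
"
```

```text
t 25.95 tcp [ 0.5335 -0.1471  0.1934] toolx [-0.004  0.001 -1.   ] tooly yaw -80.22 F [-0.15 -0.1   0.33] w 0.0942 q6 1.03
shift cm [ -0.63 -15.06   0.8 ] turn -0.02
```

View pics/c10.png

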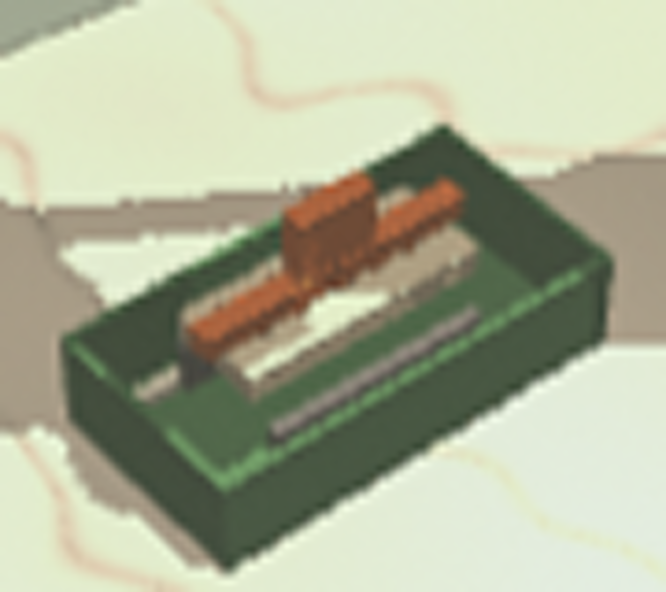

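The picture shows the comb in the block, bar (190–465, 180–360) lying on it along its whole length with no teeth visible and the tab upright. I move the arm aside for a numeric check of the height.

>>> {"method": "carry_out", "body": {"targets": [[0,0,-4,0,0],[0,0,-4,0,0],[0,0,-4,0,0],[0,0,-4,0,0],[0,0,-4,0,0],[0,0,-4,0,0],[0,0,-3,0,0],[0,0,0,0,0],[0,0,0,0,0]]}}

```text
time: 26.85
tool_pos: [0.488, 0.1186, 0.1944]
ee_rot: [0.287, 1.568, -2.682]
wrist_force: [-0.1, -0.0, -0.2]
width: 0.0939
```

```bash
python3 - <<'E'
from fit import *
s=avg('scene',6);t=avg('top',6);pickle.dump((s,t),open('a11.pkl','wb'))
A=pickle.load(open('avg.pkl','rb'))
def lab(s): return cv2.cvtColor((s["image"]/255).astype(np.float32),cv2.COLOR_RGB2Lab)
L=lab(t);I=np.indices(L.shape[:2])
m=(L[...,2]>14)&(L[...,1]>3)&(I[1]>305)&(I[1]<365)&(I[0]>190)&(I[0]<265)
for st,c,mm in comps(m,10): print("top orange",st,c.round(1))
for r in range(203,250,2):
    w_=np.clip(L[r,318:348,2]-10,0,None)
    if w_.max()>6: print(r,round((w_*np.arange(318,348)).sum()/w_.sum(),1),int(w_.sum()),end="; ")
c=cv2.resize(s['image'][125:175,260:305,::-1],None,fx=12,fy=12,interpolation=cv2.INTER_CUBIC)
cv2.imwrite('pics/c11.png',np.clip(c*1.6,0,255).astype(np.uint8))
# expected bar corners (scene) for home at several heights
for z in (.056,.058,.060,.064):
    P=[np.r_[np.array([.5342,-.147])+ax*sx*.062+ay*sy*.006,z+dz] for sx,sy,dz in((1,1,0),(1,1,.012),(1,-1,.012),(-1,1,.012))]
    print(z,((proj(s,P)-[260,125]+.5)*12-.5).round(0).tolist())
E
```

```text
top orange [329 206  10  39 120] [333.6 223.8]
205 326.8 112; 207 327.5 111; 209 328.1 83; 211 330.4 68; 213 331.5 67; 215 331.7 67; 217 332.3 70; 219 333.2 73; 221 334.0 88; 223 334.6 83; 225 334.7 83; 227 335.3 84; 229 335.5 80; 231 335.6 60; 233 335.2 59; 235 334.9 63; 237 335.3 66; 239 335.9 66; 241 336.4 68; 243 336.6 62; 245 337.1 94; 247 335.8 114; 0.056 [[100.0, 472.0], [99.0, 434.0], [66.0, 404.0], [516.0, 193.0]]
0.058 [[100.0, 465.0], [98.0, 428.0], [65.0, 398.0], [517.0, 187.0]]
0.06 [[100.0, 459.0], [98.0, 421.0], [65.0, 392.0], [517.0, 180.0]]
0.064 [[99.0, 447.0], [97.0, 408.0], [64.0, 379.0], [517.0, 167.0]]
```

That was the last picture the viewer allows, so I finish with a numeric check: the bar's contours in the scene view, with its across position from the top view. Both are referenced to the slots, which cancels camera bias.

```bash
python3 - <<'E'
from fit import *
s,t=pickle.load(open('a11.pkl','rb'))
W=onz(t,[[331.5,213],[332.3,217],[333.2,219],[334.9,235],[335.3,237],[335.9,239],[336.4,241]],.070)
acr=(W[:,:2]@ay*1e3); print("top across",acr.round(1),"along",(W[:,:2]@ax*1e3).round(1))
c=cv2.resize(s["image"][y0-10:y0+h,x0:x0+w].astype(np.float32),None,fx=K,fy=K,interpolation=cv2.INTER_CUBIC)
R=(c[...,0]-c[...,2])/(c.sum(2)+1); O=R>.22
n=comps(O,500)
for st,cc,m in n: print(st,cc.round())
m=max(n,key=lambda q:q[0][4])[2]
up=[];lo=[]
for u in list(range(190,262,6))+list(range(382,440,6)):
    v=np.nonzero(m[:,u])[0]
    if len(v): up.append((u,v.min()));lo.append((u,v.max()))
P=lambda a:np.array([[x0+(u+.5)/K-.5,y0-10+(v+.5)/K-.5] for u,v in a])
for z in(.054,.058,.062):
    Lw=onz(s,P(lo),z)[:,:2]@ay*1e3-6; Up=onz(s,P(up),z+.012)[:,:2]@ay*1e3+6
    k=len(lo)//2
    print(z,"centre across from lower edge",Lw.round(1),"upper",Up.round(1))
print("top-based across in scene frame",acr.mean()+2.05,"slot -233.75; thickness check at right z: lower==upper")
cols=np.nonzero(m.any(0))[0];print("extent",cols.min(),cols.max())
E
```

```text
top across [-236.9 -236.8 -238.2 -233.9 -233.9 -234.5 -234.8] along [537.3 525.5 519.4 473.5 467.7 461.7 455.9]
[  163   148   298   200 18444] [315. 232.]
0.054 centre across from lower edge [-239.4 -240.3 -240.9 -241.1 -241.3 -240.7 -240.5 -241.1 -240.2 -238.9
 -239.4 -241.5 -241.9 -242.1 -241.1 -238.6 -240.  -241.  -240.8 -240.6
 -240.  -240.6] upper [-235.3 -235.9 -235.4 -235.2 -236.2 -235.6 -235.5 -235.7 -235.5 -235.7
 -235.9 -235.8 -235.7 -235.6 -235.4 -235.6 -235.4 -235.7 -237.4 -236.9
 -236.7 -237.3]
0.058 centre across from lower edge [-236.2 -237.1 -237.7 -237.9 -238.1 -237.5 -237.4 -237.9 -237.  -235.7
 -236.3 -238.3 -238.7 -238.9 -238.  -235.5 -236.8 -237.8 -237.6 -237.4
 -236.9 -237.4] upper [-232.1 -232.6 -232.1 -231.9 -232.9 -232.4 -232.2 -232.4 -232.2 -232.5
 -232.7 -232.5 -232.5 -232.3 -232.1 -232.3 -232.2 -232.4 -234.2 -233.6
 -233.4 -234. ]
0.062 centre across from lower edge [-233.  -234.  -234.5 -234.7 -234.9 -234.4 -234.2 -234.7 -233.8 -232.5
 -233.1 -235.1 -235.5 -235.7 -234.8 -232.3 -233.7 -234.6 -234.4 -234.3
 -233.7 -234.3] upper [-228.8 -229.4 -228.8 -228.7 -229.6 -229.1 -228.9 -229.1 -229.  -229.2
 -229.4 -229.2 -229.2 -229.  -228.8 -229.1 -228.9 -229.1 -230.9 -230.3
 -230.2 -230.8]
top-based across in scene frame -233.53742217987244 slot -233.75; thickness check at right z: lower==upper
extent 163 460
```

```bash
python3 -c "
from bench import robot
o=robot.get_obs(); print(o['time'],abs(o['qvel']).max()); print(robot.close_job())"
```

```text
27.45 0.0036099233942921585
the job is handed in; nothing more can be done
None
```

The comb is in the keeper with all five teeth in their slots, released, and the job was handed in at about 27.5 s of the 67 s allowed. No verdict was reported.

- **Grasp:** I chose the 124 mm comb on the cradle over the 168 mm one. The first grasp closed on nothing, because the finger tips ended about 38 mm above the reported TCP. I measured that in the image, corrected for it, and the second grasp held.
- **Insertion:** The slots were not under the teeth at first touch. I felt for them at about 3 N, and the load dropped away once the teeth fell in.
- **Pressing:** I pressed to at most about 10 N vertical. The force showed a drop past the cheeks, then about 1 N per mm as the block sank.

**Last checks:**
- The final picture shows the bar along the block with no teeth visible and the tab upright.
- As the load came off before release, the gripper height put the comb's origin at about 57 mm.
- A two-camera estimate gave about 60 mm, give or take 1.5 mm. The two differ by 2 to 3 mm but both lie in the 55.5 to 60.5 mm window, and I trust the force and gripper reading more.
- The top-view bar line was too noisy to confirm yaw closely.
- I did not re-measure the ramekin, lid or spoon. I planned the path to stay clear of them and felt no unexpected contact.

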